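# Latch the pull gauge and draw its sprung rod to the mark

## Task

On this paint-lab bench, first swing the steel hook closed over the foot of the pull gauge until it rests fully in its catch. Then take the gauge's round top knob and pull the sprung rod straight up out of the barrel until the brass ring marking its length is level with the barrel's mouth, and finish while still holding it there steadily for the reading. Keep the gauge seated in its nest and leave the other things on the bench where they are.

Things in the scene. Friction and masses are not known exactly. Their poses are not given: they have to be found in the camera images.
- base: aluminium base plate fixed to the bench, 190 mm (its x) by 140 mm (its y), 12 mm thick, origin under its centre; its +x points roughly away from the robot, turned up to 0.3 rad. On it: a nest for the gauge foot (low ridges), a fixed steel lip over the foot on the -y side, the hook along the +y side. When the hook is closed the catch (an open jaw, top 42 mm above the bench) sits at base x -66, y +36 mm
- unit: pull gauge: square steel foot 90 x 90 x 10 mm lying loose in the nest (12 mm above the bench, origin under the foot's centre = base centre), with an upright barrel 36 to 40 mm across whose mouth is 100 mm above the foot's underside. It weighs about 0.5 kg: the spring would lift it out if the hook were open. The closed hook and the fixed lip hold the foot down with about 2 mm of play
- mouth (a point): centre of the barrel's mouth, 112 mm above the bench
- rod (a joint): how far the sprung steel rod (10 mm thick) is drawn straight up out of the barrel, m: 0 = home (start), 0.060 = its mark is level with the mouth, 0.085 = end stop. The spring pulls it back in: 3 N at home, 12 N at the mark (150 N/m)
- mark (a point): the length mark: centre of a raised brass ring round the rod, 21 mm across and 6 mm high, hidden 60 mm below the mouth at the start
- knob: white round knob on top of the rod: 28 mm across and 24 mm high with a 34 mm rim, 4 mm thick, above; origin at the middle of the 28 mm part, at the start 139 mm above the bench and 27 mm above the mouth (15 mm of bare rod below the knob). Upright and free all round; grip it firmly from above
- hook (a joint): angle of the hook, rad: 0 = closed, lying in its catch over the gauge foot (a rigid stop); grows as it swings open, to 1.5. It swings level about an upright pin; light friction (0.04 N m) leaves it where it is put
- hook_hinge (a point): the hook's pivot pin, at base x +78, y +36 mm, 28 mm above the bench. The hook is a flat steel bar 13 mm wide, 8 mm thick, 24 to 32 mm above the bench
- hook_handle (a point): grip point on the hook's upright round handle pin (14 mm thick, its top 96 mm above the bench), 180 mm from the pivot pin; this point is 80 mm above the bench. With angle a it lies at base x = 78 - 180 cos a, y = 36 + 180 sin a mm: seen from above it closes anticlockwise round the pivot
- tint_bottle: small black bottle with white cap, 38 mm across, 85 mm tall, about 160 mm to the lip side of the base plate; origin under its centre. A bystander
- spatula: spatula with wooden handle, 200 mm long, lying beyond the small black bottle; a bystander
- jar: amber glass jar with white lid, 68 mm across, 100 mm tall, standing beyond the base plate; a bystander
- can_lid: flat round steel can lid, 70 mm across, 10 mm thick, on the robot side of the base plate; a bystander
- beaker: off-white beaker, 90 mm across, 120 mm tall, far left; a bystander
- steel_cup: steel cup, 72 mm across, 60 mm tall, on the left of the bench; a bystander
Things that resemble listed ones, but are neither listed nor needed, are in the scene too. Leave any blue or green look-alike of the unit alone.

How it is judged:
On the way:
1. the hook is swung closed into its catch (value of joint hook below 0.05 rad), for 0.3 s.
At the end, for the whole second after the job is handed in: the hook rests in its catch (within 0.06 rad of closed), the gauge sits upright in its nest, and the fingers hold the knob with the rod still, drawn out 60 mm +/- 7 mm (ring level with the mouth) (value of joint hook below 0.06 rad and value of joint rod between 0.053 and 0.067 m and velocity of joint rod between -0.01 and 0.01 m/s and contact force between the fingers and knob above 2 N and distance between unit and base below 0.025 m and angle between unit's own z axis and vertical below 0.09 rad); the arm keeps its last pose, push and grip.
It fails at once if the rod is drawn more than 15 mm before the hook is closed (value of joint rod above 0.015 m and value of joint hook above 0.12 rad).
It fails at once if the gauge comes out of its nest (distance between unit and base above 0.035 m or angle between unit's own z axis and vertical above 0.2 rad).
It fails at once if another thing on the bench is shoved or tipped (moved over 30 mm) (distance of any of tint_bottle, spatula, jar, can_lid, beaker, steel_cup from where it was at the start of the episode above 0.03 m).
It also fails if it takes over 48 s, if anything falls off the work surface, if the arm or the gripper's body presses on something with over 40 N, if the wrist force passes 120 N, or if a joint passes its speed limit or range.

## Robot

A 7-joint arm with a two-finger parallel gripper is mounted at the origin on the work surface. World frame = base frame: x ahead of the robot, y to its left, z up, the work surface at z = 0. Lengths are in m, angles in rad, forces in N, time in s.
With the tool pointing down it reaches from about 0.425 to 0.95 m from the base axis. Payload 16.7 kg.
Tool frame: the origin (TCP) lies on the centre line of the jaws, within the pads' length; the fingertips stand 22 mm ahead of it and the grasp point (between the pads) lies 3 mm ahead of it; z points along the fingers, y is the direction in which the jaws open and shut (so a half turn about z gives the same grasp; the last joint's range is limited). The gripper opens to 94 mm and grips with 3 to 60 N. Pads are 16 mm wide; open, the fingers measure 119 mm over their backs; the gripper's body (75 mm by 177 mm) begins 78 mm behind the grasp point.
Start: joints at [1.101, 0.426, 0.074, 1.606, -0.034, 1.111, -0.067], TCP at [0.213, -0.641, 0.227] pointing down, gripper open.
Joint ranges: [-2.85, 2.85], [-0.5, 2.14], [-1.23, 1.37], [0.21, 2.46], [-1.02, 4.16], [0.16, 2.05], [-2.73, 2.73]. Speed limits (rad/s): [1.89, 1.89, 2.39, 2.39, 3.01, 3.01, 3.01].

## Interface

Orientations are given as a 3x3 rotation matrix whose columns are the frame's x, y, z axes.
In Python, from rig import bot gives the robot as it stands.
- The arm moves only by the tool carry_out, never from a script. Its argument "rows" is a list of rows, each a list of 6 numbers: the shift along the tool's x, y, z in cm, then the turn, a rotation vector about the tool's x, y, z in degrees. In form: [[x, y, z, ax, ay, az], ...]. A call has 1 to 8 rows; each row is the pose to reach, as a shift and turn from the pose commanded when the call began, along the tool's axes at that moment; what a row does not reach only later rows make up. A row lasts 1/10 s, in which the tool goes at most 50 mm and 8.59 degrees, less where a joint would pass 70% of its speed; a pose out of reach is approached as far as the arm can. A call with a gripper value outside its range is refused whole. "jaw" is the opening, from 0 (shut) to 1 (fully open), set as the call begins (left out, the last holds). The fingers move at their own pace and stop on an object; "grip_force" is the grip in N (left out, the last holds). Time passes only in rows, so rows that repeat a pose let the fingers close. It gives the time, the measured TCP pose, the force and the opening at its end, in the units of the state.
- bot.read_state(): the state, without advancing time (a new reading comes with each control period).
- bot.grab_frame(name): name is "side" or "top"; returns the picture (420x560x3 uint8, blue, green, red); there is no depth.
- bot.calibration(name): a dict with "intrinsics" (3x3 intrinsics, pixels), "T" (4x4, takes a point from camera to world coordinates). Camera axes: x right, y down, z forward; pixel columns grow to the right and rows downward; lengths in m; the calibration is good to about 2 mm. A picture is of the moment at which its call begins. calibration takes no time and is no camera call.
- bot.job_done(): hands the job in, once; it reports no verdict.
Trained networks look in the newest picture that a camera, given by its name, has taken for a name from the list of things; names that differ only in an ending like _2 or _b are one class to them, and where a whole thing is asked for, a point or a joint stands for the part that bears it (a point fixed in the world has none). Each returns a list of dicts, best first, with "confidence" (0 to 1); they miss things now and then, are a little off and sometimes report something else, mostly with a low value. They report only what shows in the picture. A call takes as long as a camera call. They do not tell look-alikes from the thing itself.
- bot.find_in(query, camera): "bbox" ([centre column, centre row, width, height] in pixels, round what is visible of it).
- bot.trace(query, camera): "mask" (420x560 bool, what is visible of it) and "bbox" ([centre column, centre row, width, height] in pixels, round what is visible of it).
The state is a dict: "clock": time; "joint_positions": joint angles; "qd": joint speeds; "joint_efforts": joint torques, N m; "ee_pos": TCP position; "eef_rot": TCP orientation; "wrist_force": force on the tool from outside, world axes, zero at the start; "torque": the same for the moment, N m; "finger_gap": finger opening in m.
Only numpy, scipy, OpenCV 4.12 (cv2) and the standard library are available. Lean on these libraries where they do the work, as an engineer would, in place of code of your own. Each camera call takes 0.05 s, during which the arm holds its last target.

## Working session

There is one attempt and no reset: what is moved stays moved. The work goes in short steps, Python scripts to look and compute and a tool call to move; the robot and the scene stay as the last step left them, time stands still between calls to the robot, and variables do not carry over. Pictures are saved under pics/ and viewed, and the job is handed in when it is done.

Besides the shell and the picture viewer there is one more tool, called as a command line: name --pt "numbers of a row" for each row, then --argument value for the rest. carry_out: Moves the arm, as the interface text tells. Its arguments: {"type":"object","properties":{"rows":{"type":"array"},"jaw":{"type":"number"},"grip_force":{"type":"number"}},"required":["rows"]}

```bash
ls; mkdir -p pics
python3 - <<'E'
from rig import bot
import cv2,numpy as np
for n in("top","side"):
    im=bot.grab_frame(n); cv2.imwrite(f"pics/{n}0.png",im)
    c=bot.calibration(n); print(n,c["intrinsics"],np.round(c["T"],3))
s=bot.read_state()
for k in s: print(k,np.round(s[k],3))
for q in("hook_handle","knob","unit","base"):
    for n in("top","side"):
        for d in bot.find_in(q,n)[:3]: print(q,n,np.round(d["bbox"],1),round(d["confidence"],2))
E
```

```text
pics
top [[495.17105182   0.         285.38424264]
 [  0.         495.17105182 213.54524397]
 [  0.           0.           1.        ]] [[ 1.500e-02 -9.970e-01  7.800e-02  5.090e-01]
 [-1.000e+00 -1.500e-02  2.000e-03  8.800e-02]
 [-1.000e-03 -7.800e-02 -9.970e-01  1.416e+00]
 [ 0.000e+00  0.000e+00  0.000e+00  1.000e+00]]
side [[483.69561691   0.         285.85779887]
 [  0.         483.69561691 218.10725048]
 [  0.           0.           1.        ]] [[ 0.994 -0.027  0.103  0.476]
 [-0.103 -0.489  0.866 -0.889]
 [ 0.027 -0.872 -0.489  0.664]
 [ 0.     0.     0.     1.   ]]
clock 0.1
joint_positions [ 1.1    0.427  0.074  1.607 -0.034  1.111 -0.067]
qd [-0.001 -0.     0.001 -0.001  0.001  0.001  0.   ]
joint_efforts [ 1.0000e-02 -9.3746e+01  3.6780e+00 -4.5503e+01 -4.9000e-02  1.7000e-02
  0.0000e+00]
ee_pos [ 0.213 -0.64   0.227]
eef_rot [[ 0.949  0.315 -0.   ]
 [ 0.315 -0.949  0.001]
 [-0.    -0.001 -1.   ]]
wrist_force [-0.719 -0.585 -0.519]
torque [ 0.016  0.045 -0.011]
finger_gap 0.094
hook_handle top [288.9 214.   52.2  54.6] 0.56
hook_handle side [297.  240.8  69.   53.4] 0.97
knob top [273.7 297.9  12.6  14.6] 0.44
knob top [326.8 215.9  16.4   9.5] 0.41
knob side [384.7 217.8  12.   18.8] 0.7
knob side [297.9 230.5  14.4  17.4] 0.69
knob side [202.2 209.8  12.2  19.2] 0.58
unit top [301.1 143.8  29.6  38. ] 0.82
unit top [275.4 294.4  37.3  37.1] 0.75
unit top [320.8 219.8  30.3  33.9] 0.57
unit side [206.2 234.8  47.9  69. ] 0.62
unit side [297.6 251.4  39.9  65.2] 0.58
unit side [378.1 241.2  40.1  64.6] 0.55
base top [304.5 219.4  87.   71.1] 0.88
base side [298.4 259.8  89.8  93.7] 0.79
base side [295.6 240.2  72.7  54.5] 0.5
base side [229.4 312.   32.   20.7] 0.28
```

Run:
```python
import cv2
for n,(x,y) in(("top",(200,110)),("side",(170,150))):
    im=cv2.imread(f"pics/{n}0.png")
    cv2.imwrite(f"pics/{n}0c.png",cv2.resize(im[y:y+200,x:x+260],None,fx=3,fy=3,interpolation=cv2.INTER_CUBIC))
```

```text
(no output)
```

View pics/top0.png

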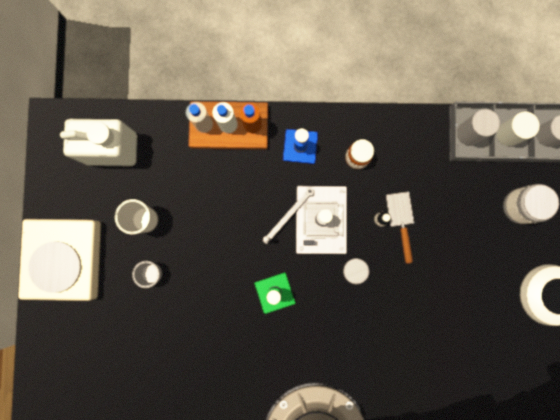

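View pics/side0.png

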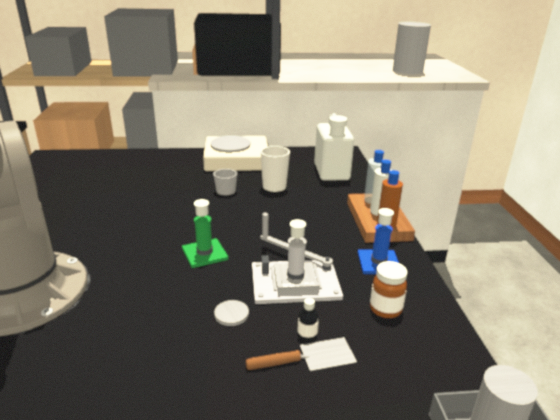

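```bash
sleep 1
```

```text
(no output)
```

View pics/top0c.png

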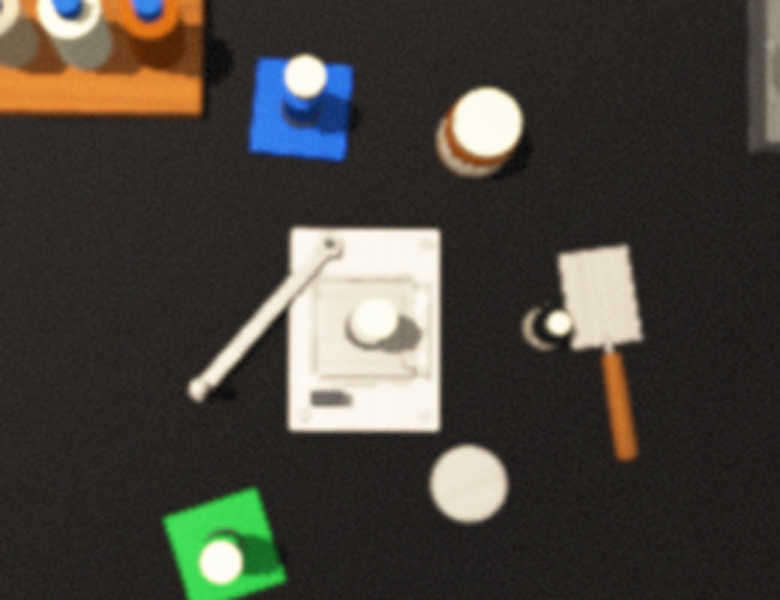

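View pics/side0c.png

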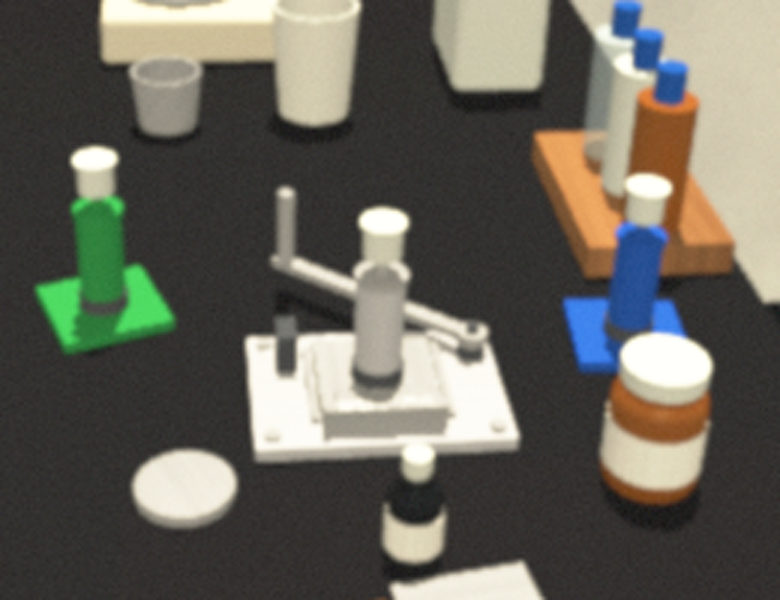

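The white plate with the real gauge is at top px (322,220). Its knob is at about (325,217), the hook pivot at (310,191) and the hook handle at (266,239). The blue and green ones are look-alikes. Next I'll compute positions.

```bash
cat > h.py <<'E'
from rig import bot
import numpy as np,cv2
def ray(n,uv):
    c=bot.calibration(n);K=c["intrinsics"];T=c["T"]
    d=T[:3,:3]@np.linalg.solve(K,[uv[0],uv[1],1]);return T[:3,3],d
def atz(n,uv,z):
    o,d=ray(n,uv);return o+d*(z-o[2])/d[2]
def tri(a,b):
    A=np.zeros((3,3));r=np.zeros(3)
    for n,uv in(a,b):
        o,d=ray(n,uv);d=d/np.linalg.norm(d);P=np.eye(3)-np.outer(d,d);A+=P;r+=P@o
    return np.linalg.solve(A,r)
def proj(n,p):
    c=bot.calibration(n);T=c["T"];q=c["intrinsics"]@(T[:3,:3].T@(np.asarray(p)-T[:3,3]));return q[:2]/q[2]
E
python3 - <<'E'
from h import *
T=lambda x,y:(x/3+200-1/3,y/3+110-1/3)
S=lambda x,y:(x/3+170-1/3,y/3+150-1/3)
c=[atz("top",T(*p),.012) for p in((290,228),(440,229),(440,431),(289,431))]
for p in c: print(np.round(p,4))
cs=[atz("side",S(*p),.012) for p in((246,337),(501,333),(518,440),(256,455))]
for p in cs: print("s",np.round(p,4))
print("centre",np.mean(c,0),np.mean(cs,0))
print("knob top", atz("top",T(376,320),.155), "side",atz("side",S(384,224),.155),tri(("top",T(376,320)),("side",S(384,222))))
print("handle top",atz("top",T(196,391),.096),atz("side",S(286,192),.096),tri(("top",T(197,391)),("side",S(286,192))))
print("pivot",atz("top",T(332,245),.034),atz("side",S(470,332),.034))
E
```

```text
[0.7001 0.0612 0.012 ]
[ 0.7012 -0.0816  0.012 ]
[ 0.5095 -0.0826  0.012 ]
[0.5074 0.0596 0.012 ]
s [0.5105 0.0596 0.012 ]
s [0.7134 0.0522 0.012 ]
s [ 0.6992 -0.0826  0.012 ]
s [ 0.5115 -0.0863  0.012 ]
centre [ 0.60453891 -0.01081582  0.012     ] [ 0.60866253 -0.01426668  0.012     ]
knob top [ 0.60283521 -0.01021575  0.155     ] side [ 0.60525405 -0.01528269  0.155     ] [ 0.60440674 -0.01046696  0.15379072]
handle top [0.54167275 0.14435554 0.096     ] [0.54702731 0.14208382 0.096     ] [0.54440363 0.14334638 0.09532858]
pivot [0.68160951 0.02211814 0.034     ] [0.68164783 0.02330916 0.034     ]
```

```bash
cat >> h.py <<'E'
def to(p,yaw_y=None):
    """shift (cm, tool axes) and z turn so the TCP reaches p with tool y at world angle yaw_y (deg)"""
    s=bot.read_state();R=np.array(s["eef_rot"])
    d=R.T@(np.asarray(p)-s["ee_pos"])*100
    t=0
    if yaw_y is not None:
        cur=np.degrees(np.arctan2(R[1,1],R[0,1])); t=-((yaw_y-cur+180)%360-180)
    print("shift",np.round(d,2),"turn",round(t,1),"z axis",np.round(R[:,2],4))
def st():
    s=bot.read_state()
    print(round(s["clock"],2),"q",np.round(s["joint_positions"],2),"p",np.round(s["ee_pos"],4),"F",np.round(s["wrist_force"],1),"gap",round(s["finger_gap"],4))
E
python3 - <<'E'
from h import *
st();to([.48,-.36,.27],49)
T=lambda x,y:(x/3+200-1/3,y/3+110-1/3)
print("green knob",atz("top",T(220,560),.155),"catch",proj("top",[.538,.025,.042]))
E
```

```text
0.5 q [ 1.1   0.43  0.07  1.61 -0.03  1.11 -0.07] p [ 0.2128 -0.6405  0.2274] F [-0.2 -0.  -0.4] gap 0.094
shift [ 34.2  -18.2   -4.25] turn -120.6 z axis [ 0.e+00  1.e-04 -1.e+00]
green knob [0.3986874  0.11912405 0.155     ] catch [308.87141886 242.45593946]
```

carry_out --pt "34 -18 -4.5 0 0 -60" --pt "34 -18 -4.5 0 0 -60" --pt "34 -18 -4.5 0 0 -60" --pt "34 -18 -4.5 0 0 -60" --pt "34 -18 -4.5 0 0 -60" --pt "34 -18 -4.5 0 0 -60" --pt "34 -18 -4.5 0 0 -60" --pt "34 -18 -4.5 0 0 -60" --jaw 0.5

```text
clock: 1.3
ee_pos: [0.4808, -0.3598, 0.2732]
eef_rot: [[0.194, 0.981, 0.001], [0.981, -0.194, 0.0], [0.0, 0.001, -1.0]]
wrist_force: [1.0, 0.1, 1.3]
finger_gap: 0.0471
```

Run:
```python
from h import *
st();to([.56,0,.27],49)
```

```text
1.3 q [ 0.76  0.28 -0.27  1.71  0.08  1.16  0.27] p [ 0.4808 -0.3598  0.2732] F [1.  0.1 1.3] gap 0.0471
shift [36.84  0.8   0.33] turn -60.2 z axis [ 0.0011  0.     -1.    ]
```

carry_out --pt "37 1 0 0 0 -60" --pt "37 1 0 0 0 -60" --pt "37 1 0 0 0 -60" --pt "37 1 0 0 0 -60" --pt "37 1 0 0 0 -60" --pt "37 1 0 0 0 -60" --pt "37 1 0 0 0 -60" --pt "37 1 0 0 0 -60"

```text
clock: 2.1
ee_pos: [0.5634, 0.003, 0.273]
eef_rot: [[-0.754, 0.656, 0.001], [0.656, 0.754, 0.001], [0.0, 0.002, -1.0]]
wrist_force: [0.1, -0.7, 0.0]
finger_gap: 0.0473
```

Run:
```python
from h import *
st();to([.5435,.144,.2],49); to([.5435,.144,.088],49)
```

```text
2.1 q [ 0.41  0.26 -0.62  1.78  0.16  1.16  0.59] p [0.5634 0.003  0.273 ] F [ 0.1 -0.7  0. ] gap 0.0473
shift [10.76  9.32  7.31] turn -0.0 z axis [ 0.001   0.0015 -1.    ]
shift [10.76  9.3  18.51] turn -0.0 z axis [ 0.001   0.0015 -1.    ]
```

carry_out --pt "10.8 9.3 7.3 0 0 0" --pt "10.8 9.3 7.3 0 0 0" --pt "10.8 9.3 7.3 0 0 0" --pt "10.8 9.3 7.3 0 0 0" --pt "10.8 9.3 7.3 0 0 0" --pt "10.8 9.3 7.3 0 0 0"

```text
clock: 2.7
ee_pos: [0.5446, 0.1381, 0.1999]
eef_rot: [[-0.747, 0.665, 0.0], [0.665, 0.747, -0.0], [-0.001, -0.0, -1.0]]
wrist_force: [0.4, 0.3, -0.7]
finger_gap: 0.047
```

Run:
```python
from h import *
st();to([.5435,.144,.088],49)
for n,p in (("top",(266,238)),("side",(270,220))):
    im=bot.grab_frame(n);x,y=p
    cv2.imwrite(f"pics/{n}1.png",cv2.resize(im[y-70:y+70,x-90:x+90],None,fx=4,fy=4,interpolation=cv2.INTER_CUBIC))
```

```text
2.7 q [ 0.18  0.34 -0.67  1.86  0.24  1.02  0.26] p [0.5446 0.1381 0.1999] F [ 0.4  0.3 -0.7] gap 0.047
shift [ 0.49  0.37 11.19] turn -0.7 z axis [ 4.e-04 -4.e-04 -1.e+00]
```

View pics/side1.png

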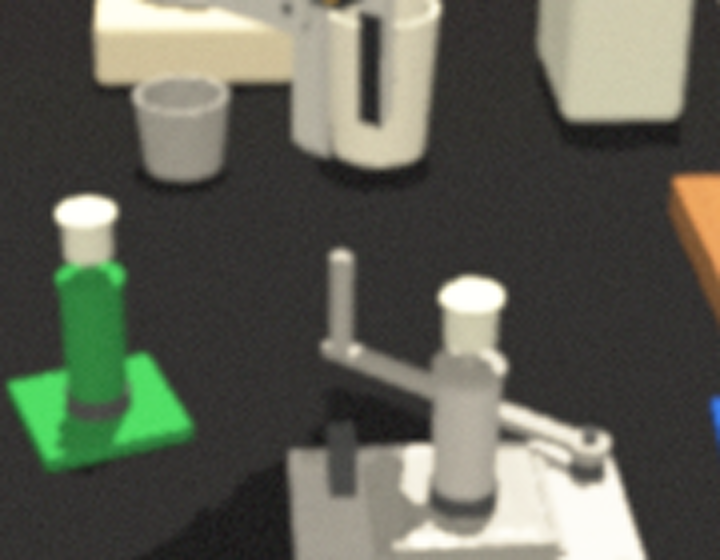

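View pics/top1.png

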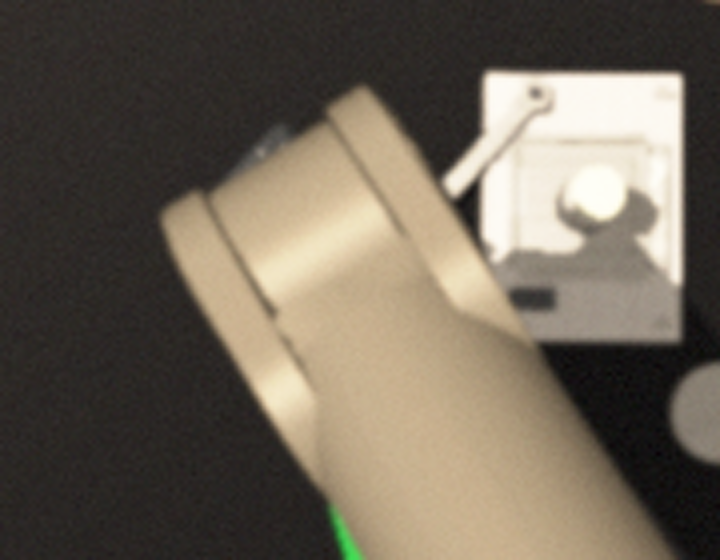

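The fingers stand above the handle, with the pin at side crop (341,300) below and between them. The green look-alike's knob is clear of the hand. I'll descend now.

carry_out --pt "0.5 0.4 5 0 0 0" --pt "0.5 0.4 8 0 0 0" --pt "0.5 0.4 11.2 0 0 0" --pt "0.5 0.4 11.2 0 0 0" --pt "0.5 0.4 11.2 0 0 0" --pt "0.5 0.4 11.2 0 0 0"

```text
clock: 3.4
ee_pos: [0.5442, 0.1453, 0.0895]
eef_rot: [[-0.747, 0.665, 0.002], [0.665, 0.747, 0.0], [-0.002, 0.002, -1.0]]
wrist_force: [0.1, 0.4, 0.6]
finger_gap: 0.0467
```

carry_out --pt "0 0 0 0 0 0" --pt "0 0 0 0 0 0" --pt "0 0 0 0 0 0" --pt "0 0 0 0 0 0" --pt "0 0 0 0 0 0" --pt "0 0 0 0 0 0" --pt "0 0 0 0 0 0" --pt "0 0 0 0 0 0" --jaw 0 --grip_force 8

```text
clock: 4.2
ee_pos: [0.5431, 0.1456, 0.0876]
eef_rot: [[-0.748, 0.664, 0.0], [0.664, 0.748, 0.0], [-0.0, 0.0, -1.0]]
wrist_force: [0.2, 0.1, 3.8]
finger_gap: 0.0133
```

Run:
```python
from h import *
st();
im=bot.grab_frame("side");x,y=270,220
cv2.imwrite(f"pics/side2.png",cv2.resize(im[y-70:y+70,x-90:x+90],None,fx=4,fy=4,interpolation=cv2.INTER_CUBIC))
piv=np.array([.682,.025])
for a in(.715,.48,.24,0,-.02):
    p=piv+.18*np.array([-np.cos(a),np.sin(a)]);print(a,p)
    to([*p,.088],90-np.degrees(a))
```

```text
4.2 q [ 0.11  0.48 -0.61  1.95  0.37  0.82  0.14] p [0.5431 0.1456 0.0876] F [0.2 0.1 3.8] gap 0.0133
0.715 [0.54608322 0.14301114]
shift [-0.39  0.01 -0.04] turn -0.7 z axis [ 2.e-04  1.e-04 -1.e+00]
0.48 [0.52234091 0.10812025]
shift [-0.93 -4.17 -0.04] turn -14.1 z axis [ 2.e-04  1.e-04 -1.e+00]
0.24 [0.50715916 0.06778647]
shift [-2.47 -8.2  -0.04] turn -27.9 z axis [ 2.e-04  1.e-04 -1.e+00]
0 [0.502 0.025]
shift [ -4.93 -11.74  -0.04] turn -41.6 z axis [ 2.e-04  1.e-04 -1.e+00]
-0.02 [0.502036   0.02140024]
shift [ -5.17 -12.01  -0.04] turn -42.8 z axis [ 2.e-04  1.e-04 -1.e+00]
```

View pics/side2.png

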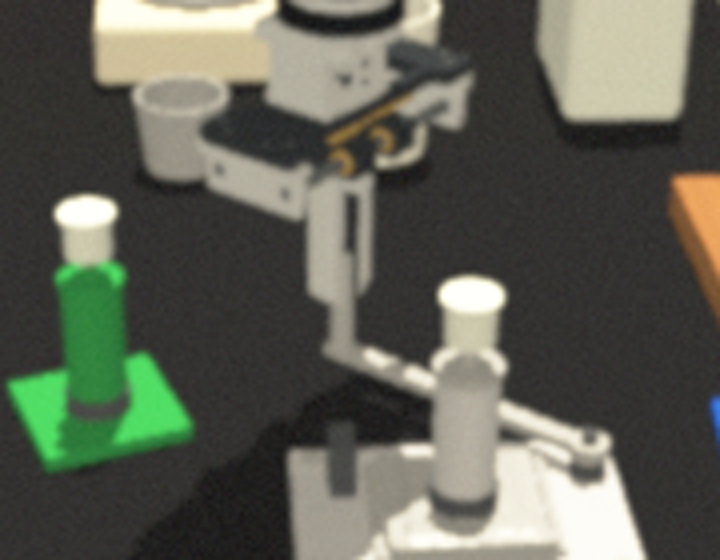

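The fingers hold the pin, with a 13 mm gap. I'll swing it along the arc.

carry_out --pt "-0.1 -1.1 0 0 0 -3.5" --pt "-0.2 -2.15 0 0 0 -7" --pt "-0.4 -3.2 0 0 0 -10.5" --pt "-0.7 -4.3 0 0 0 -14" --pt "-1.05 -5.3 0 0 0 -17.5" --pt "-1.45 -6.35 0 0 0 -21" --pt "-1.45 -6.35 0 0 0 -21"

```text
clock: 4.95
ee_pos: [0.5103, 0.0873, 0.0873]
eef_rot: [[-0.936, 0.351, -0.002], [0.351, 0.936, -0.001], [0.002, -0.001, -1.0]]
wrist_force: [-6.7, 2.7, 6.4]
finger_gap: 0.0135
```

Run:
```python
from h import *
st();
piv=np.array([.682,.025])
for a in(.355,.24,.12,0,-.02):
    p=piv+.18*np.array([-np.cos(a),np.sin(a)])
    to([*p,.088],90-np.degrees(a))
```

```text
4.95 q [ 0.29  0.44 -0.71  2.04  0.4   0.8   0.56] p [0.5103 0.0873 0.0873] F [-6.7  2.7  6.4] gap 0.0135
shift [-0.26  0.12 -0.07] turn -0.2 z axis [-2.e-03 -6.e-04 -1.e+00]
shift [-0.39 -1.94 -0.07] turn -6.8 z axis [-2.e-03 -6.e-04 -1.e+00]
shift [-0.77 -4.06 -0.07] turn -13.7 z axis [-2.e-03 -6.e-04 -1.e+00]
shift [-1.4  -6.13 -0.07] turn -20.5 z axis [-2.e-03 -6.e-04 -1.e+00]
shift [-1.53 -6.46 -0.07] turn -21.7 z axis [-2.e-03 -6.e-04 -1.e+00]
```

carry_out --pt "-0.1 -1 0 0 0 -3.5" --pt "-0.25 -2 0 0 0 -7" --pt "-0.45 -3 0 0 0 -10.5" --pt "-0.75 -4.1 0 0 0 -14" --pt "-1 -5.1 0 0 0 -17.5" --pt "-1.3 -6.1 0 0 0 -21" --pt "-1.3 -6.3 0 0 0 -21" --pt "-1.3 -6.3 0 0 0 -21"

```text
clock: 5.75
ee_pos: [0.5012, 0.0261, 0.0872]
eef_rot: [[-1.0, -0.007, -0.0], [-0.007, 1.0, 0.002], [0.0, 0.002, -1.0]]
wrist_force: [-1.3, 9.0, -4.9]
finger_gap: 0.0139
```

Run:
```python
from h import *
st();
for n,(x,y) in (("top",(300,230)),("side",(285,245))):
    im=bot.grab_frame(n)
    cv2.imwrite(f"pics/{n}3.png",cv2.resize(im[y-70:y+70,x-90:x+90],None,fx=4,fy=4,interpolation=cv2.INTER_CUBIC))
```

```text
5.75 q [ 0.48  0.44 -0.79  2.07  0.43  0.8   1.01] p [0.5012 0.0261 0.0872] F [-1.3  9.  -4.9] gap 0.0139
```

View pics/side3.png

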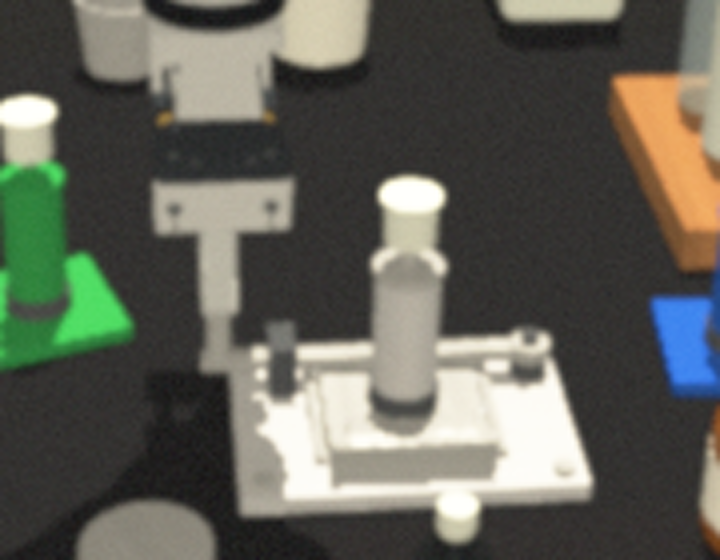

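View pics/top3.png

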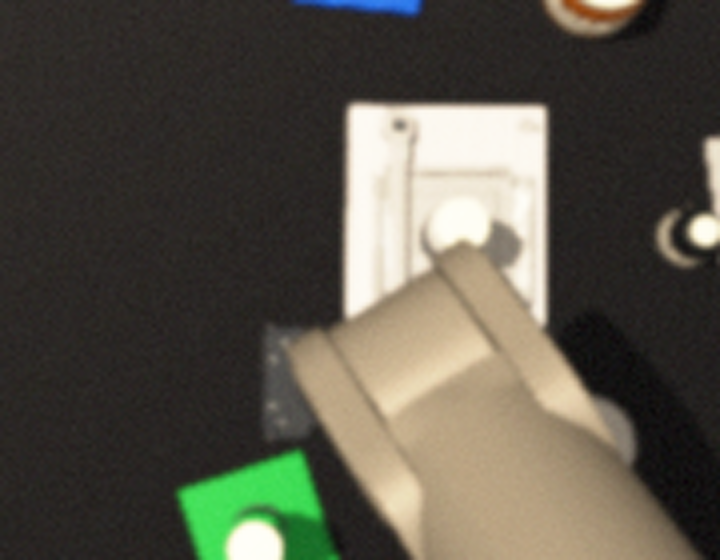

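The hook lies along the plate's +y side in the catch, and the wrist reads +9 N in y. I'll press a little more to confirm it's at the stop.

carry_out --pt "0 -0.15 0 0 0 0" --pt "0 -0.3 0 0 0 0" --pt "0 -0.3 0 0 0 0" --pt "0 -0.3 0 0 0 0" --pt "0 -0.3 0 0 0 0"

```text
clock: 6.35
ee_pos: [0.5012, 0.0247, 0.0872]
eef_rot: [[-1.0, -0.008, -0.0], [-0.008, 1.0, 0.004], [0.0, 0.004, -1.0]]
wrist_force: [-1.5, 16.8, -6.3]
finger_gap: 0.0165
```

carry_out --pt "0 0 0 0 0 0" --pt "0 0 0 0 0 0" --pt "0 0 0 0 0 0" --pt "0 0 0 0 0 0" --pt "0 0 0 0 0 0" --jaw 0.5

```text
clock: 6.85
ee_pos: [0.5017, 0.0216, 0.0875]
eef_rot: [[-1.0, -0.006, 0.0], [-0.006, 1.0, -0.0], [-0.0, -0.0, -1.0]]
wrist_force: [-0.2, -0.3, -0.3]
finger_gap: 0.0465
```

carry_out --pt "0 0 -3 0 0 0" --pt "0 0 -6 0 0 0" --pt "0 0 -10 0 0 0" --pt "0 0 -14 0 0 0" --pt "0 0 -14 0 0 0" --pt "0 0 -14 0 0 0"

```text
clock: 7.45
ee_pos: [0.502, 0.0214, 0.2281]
eef_rot: [[-1.0, -0.006, 0.002], [-0.006, 1.0, -0.001], [-0.002, -0.001, -1.0]]
wrist_force: [0.4, -0.3, -1.5]
finger_gap: 0.0469
```

Run:
```python
from h import *
st();
for n,(x,y) in (("top",(300,230)),("side",(285,245))):
    im=bot.grab_frame(n)
    cv2.imwrite(f"pics/{n}4.png",cv2.resize(im[y-70:y+70,x-90:x+90],None,fx=4,fy=4,interpolation=cv2.INTER_CUBIC))
to([.604,-.0115,.227],90)
print(proj("side",[.502,.025,.096]),proj("top",[.502,.025,.096]))
```

```text
7.45 q [ 0.62  0.24 -0.89  1.94  0.22  1.05  1.2 ] p [0.502  0.0214 0.2281] F [ 0.4 -0.3 -1.5] gap 0.0469
shift [-10.26  -3.36  -0.04] turn 0.4 z axis [-1.1e-03 -2.0e-04 -1.0e+00]
[248.15558787 239.61715138] [309.66324425 255.61930011]
```

View pics/side4.png

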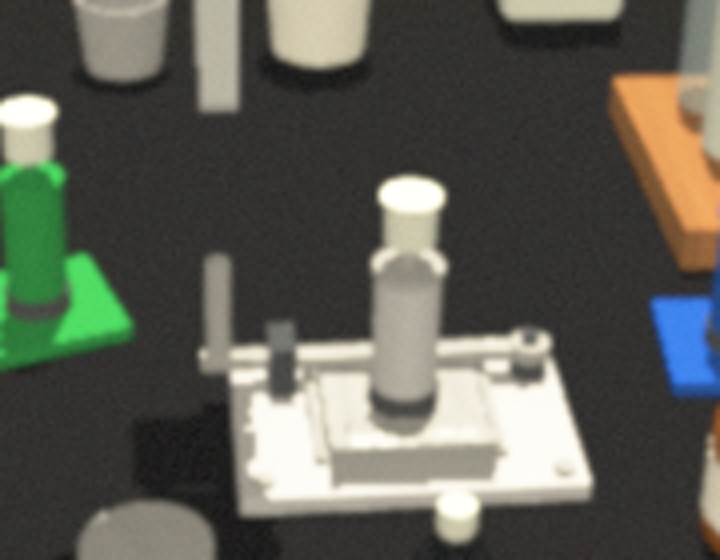

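The hook stays closed after release: the handle top is at about (249,239), where I predicted (248,240). Next is the knob.

carry_out --pt "-4 -1.5 0 0 0 0.4" --pt "-8 -3 0 0 0 0.4" --pt "-10.3 -3.4 0 0 0 0.4" --pt "-10.3 -3.4 0 0 0 0.4" --pt "-10.3 -3.4 0 0 0 0.4" --pt "-10.3 -3.4 0 0 0 0.4" --jaw 0.65

```text
clock: 8.15
ee_pos: [0.6038, -0.011, 0.2268]
eef_rot: [[-1.0, -0.001, -0.001], [-0.001, 1.0, 0.0], [0.001, 0.0, -1.0]]
wrist_force: [-0.5, -0.6, 0.3]
finger_gap: 0.0615
```

Run:
```python
from h import *
st();
im=bot.grab_frame("side");x,y=295,215
cv2.imwrite(f"pics/side5.png",cv2.resize(im[y-70:y+70,x-90:x+90],None,fx=4,fy=4,interpolation=cv2.INTER_CUBIC))
to([.604,-.0115,.139],90)
```

```text
8.15 q [ 0.55  0.43 -0.82  1.73  0.34  1.14  1.19] p [ 0.6038 -0.011   0.2268] F [-0.5 -0.6  0.3] gap 0.0615
shift [-0.01 -0.04  8.82] turn 0.0 z axis [-8.e-04 -2.e-04 -1.e+00]
```

View pics/side5.png

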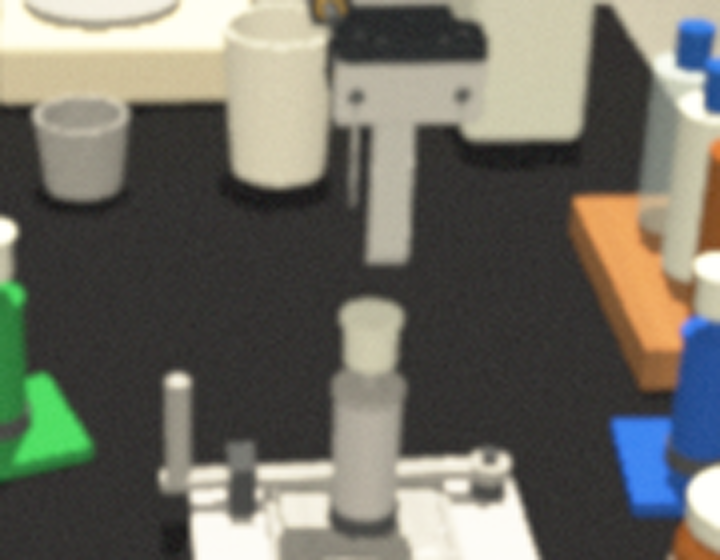

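Run:
```python
from h import *
f=lambda p:(proj("side",p)-[205,145])*4
print(f([.6038,-.042-.01,.205]),f([.6038,-.042,.205]),f([.604,-.0115,.155]),f([.604,-.0115,.112]))
```

```text
[380.80433035 267.2979284 ] [378.24440398 257.77695227] [367.4233575  313.81818895] [364.40242233 382.96320357]
```

carry_out --pt "0.1 0 3 0 0 0" --pt "0.1 0 6 0 0 0" --pt "0.1 0 8 0 0 0" --pt "0.1 0 8.8 0 0 0" --pt "0.1 0 8.8 0 0 0" --pt "0.1 0 8.8 0 0 0"

```text
clock: 8.8
ee_pos: [0.6043, -0.0113, 0.1406]
eef_rot: [[-1.0, 0.0, 0.001], [0.0, 1.0, -0.0], [-0.001, -0.0, -1.0]]
wrist_force: [0.3, 0.2, -0.4]
finger_gap: 0.061
```

carry_out --pt "0 0 0 0 0 0" --pt "0 0 0 0 0 0" --pt "0 0 0 0 0 0" --pt "0 0 0 0 0 0" --pt "0 0 0 0 0 0" --pt "0 0 0 0 0 0" --pt "0 0 0 0 0 0" --pt "0 0 0 0 0 0" --jaw 0 --grip_force 35

```text
clock: 9.6
ee_pos: [0.6041, -0.0112, 0.1398]
eef_rot: [[-1.0, 0.0, 0.001], [0.0, 1.0, 0.0], [-0.001, 0.0, -1.0]]
wrist_force: [0.0, 3.2, 5.6]
finger_gap: 0.0325
```

Run:
```python
from h import *
st();print(bot.read_state()["torque"])
im=bot.grab_frame("side");x,y=295,225
cv2.imwrite(f"pics/side6.png",cv2.resize(im[y-70:y+70,x-90:x+90],None,fx=4,fy=4,interpolation=cv2.INTER_CUBIC))
```

```text
9.6 q [ 0.51  0.52 -0.78  1.81  0.43  0.99  1.12] p [ 0.6041 -0.0112  0.1398] F [0.  3.2 5.6] gap 0.0325
[ 0.61499153 -0.04420598 -0.00628579]
```

View pics/side6.png

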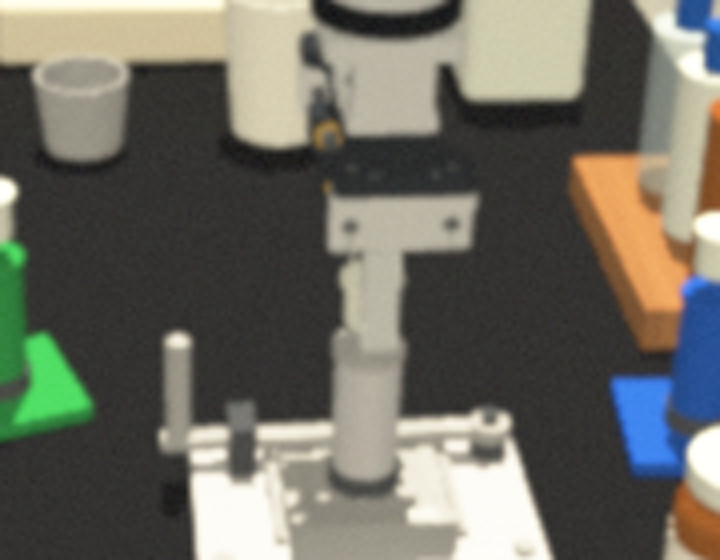

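The gap of 32.5 mm means the pads bear on the 34 mm rim. I'll make a short test pull with a firmer grip.

carry_out --pt "0 0 0 0 0 0" --pt "0 0 0 0 0 0" --pt "0 0 -0.5 0 0 0" --pt "0 0 -1 0 0 0" --pt "0 0 -1 0 0 0" --pt "0 0 -1 0 0 0" --grip_force 50

```text
clock: 10.25
ee_pos: [0.6037, -0.0118, 0.1494]
eef_rot: [[-1.0, 0.001, -0.0], [0.001, 1.0, -0.0], [0.0, -0.0, -1.0]]
wrist_force: [0.9, -0.1, -6.7]
finger_gap: 0.0314
```

Run:
```python
from h import *
st();print(bot.read_state()["torque"])
im=bot.grab_frame("side");x,y=295,225
cv2.imwrite(f"pics/side7.png",cv2.resize(im[y-70:y+70,x-90:x+90],None,fx=4,fy=4,interpolation=cv2.INTER_CUBIC))
```

```text
10.25 q [ 0.51  0.5  -0.78  1.81  0.42  1.01  1.13] p [ 0.6037 -0.0118  0.1494] F [ 0.9 -0.1 -6.7] gap 0.0314
[ 0.02520934 -0.13242687 -0.06122148]
```

View pics/side7.png

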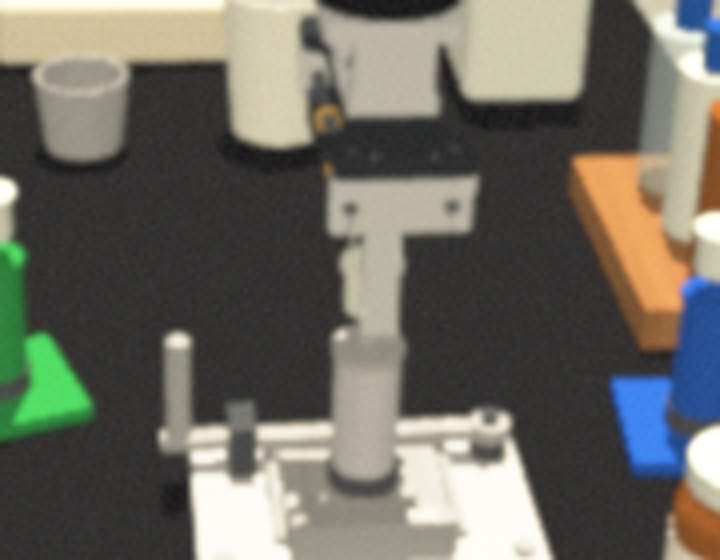

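The knob rises with the fingers and the force is consistent with the spring. Continuing the pull.

carry_out --pt "0 0 -0.7 0 0 0" --pt "0 0 -1.4 0 0 0" --pt "0 0 -2.1 0 0 0" --pt "0 0 -2.8 0 0 0" --pt "0 0 -3.5 0 0 0" --pt "0 0 -4.2 0 0 0" --pt "0 0 -4.7 0 0 0" --pt "0 0 -5 0 0 0"

```text
clock: 11.1
ee_pos: [0.6038, -0.0115, 0.1998]
eef_rot: [[-1.0, 0.0, -0.0], [0.0, 1.0, 0.0], [0.0, 0.0, -1.0]]
wrist_force: [-1.0, 1.3, -13.2]
finger_gap: 0.0317
```

carry_out --pt "0 0 0 0 0 0" --pt "0 0 0 0 0 0" --pt "0 0 0 0 0 0" --pt "0 0 0 0 0 0"

```text
clock: 11.5
ee_pos: [0.6038, -0.0115, 0.1992]
eef_rot: [[-1.0, 0.0, -0.0], [0.0, 1.0, 0.0], [0.0, 0.0, -1.0]]
wrist_force: [-2.1, 1.0, -12.1]
finger_gap: 0.0318
```

Run:
```python
from h import *
st();print(bot.read_state()["torque"])
im=bot.grab_frame("side");x,y=295,215
cv2.imwrite(f"pics/side8.png",cv2.resize(im[y-50:y+50,x-65:x+65],None,fx=6,fy=6,interpolation=cv2.INTER_CUBIC))
for q in("mark","knob","mouth"):
    for d in bot.find_in(q,"side")[:3]: print(q,np.round(d["bbox"],1),round(d["confidence"],2))
g=lambda p:(proj("side",p)-[x-65,y-50])*6
print(g([.604,-.0115,.112]),g([.604,-.0115,.115]),g([.604,-.0115,.118]),g([.604,-.0115,.155+.06]))
```

```text
11.5 q [ 0.54  0.45 -0.81  1.76  0.37  1.09  1.17] p [ 0.6038 -0.0115  0.1992] F [ -2.1   1.  -12.1] gap 0.0318
[ 0.07571245  0.03408967 -0.06036869]
mark [201.2 208.8  12.5  18.5] 0.78
mark [384.4 218.2  13.9  12.3] 0.77
mark [288.1 253.6  87.7  26.2] 0.68
knob [201.9 208.8  11.8  16.9] 0.59
knob [383.6 219.2   6.8  19.6] 0.48
mouth [296.4 241.5  39.7  88.4] 0.9
mouth [205.4 233.4  47.9  63.9] 0.7
mouth [379.4 242.9  40.9  63.1] 0.57
[396.60363349 454.44480536] [396.91383912 447.34462903] [397.22492005 440.22441802] [407.7788407  198.65981773]
```

View pics/side8.png

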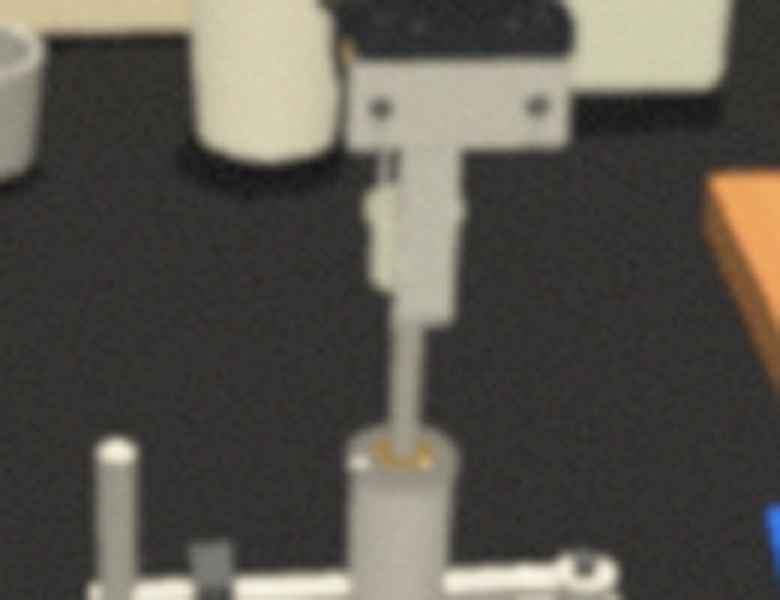

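The brass ring shows in the mouth at crop (402,456), where I predicted the mouth centre at (397,454). The wrist reads 12.1 N, and the hook is still closed. I'll raise 1 mm to cover the foot's play and check that it stays steady.

carry_out --pt "0 0 -0.1 0 0 0" --pt "0 0 -0.1 0 0 0" --pt "0 0 -0.1 0 0 0" --pt "0 0 -0.1 0 0 0" --pt "0 0 -0.1 0 0 0" --pt "0 0 -0.1 0 0 0" --pt "0 0 -0.1 0 0 0" --pt "0 0 -0.1 0 0 0"

```text
clock: 12.5
ee_pos: [0.6039, -0.0115, 0.2005]
eef_rot: [[-1.0, 0.0, 0.0], [0.0, 1.0, 0.0], [-0.0, 0.0, -1.0]]
wrist_force: [-0.9, 1.2, -11.9]
finger_gap: 0.0313
```

Run:
```python
from h import *
st()
im=bot.grab_frame("side");x,y=295,230
cv2.imwrite(f"pics/side9.png",cv2.resize(im[y-50:y+50,x-65:x+65],None,fx=6,fy=6,interpolation=cv2.INTER_CUBIC))
st()
```

```text
12.5 q [ 0.54  0.45 -0.81  1.76  0.36  1.09  1.17] p [ 0.6039 -0.0115  0.2005] F [ -0.9   1.2 -11.9] gap 0.0313
12.55 q [ 0.54  0.45 -0.81  1.76  0.36  1.09  1.17] p [ 0.6039 -0.0115  0.2005] F [ -2.6   0.8 -13. ] gap 0.0318
```

View pics/side9.png

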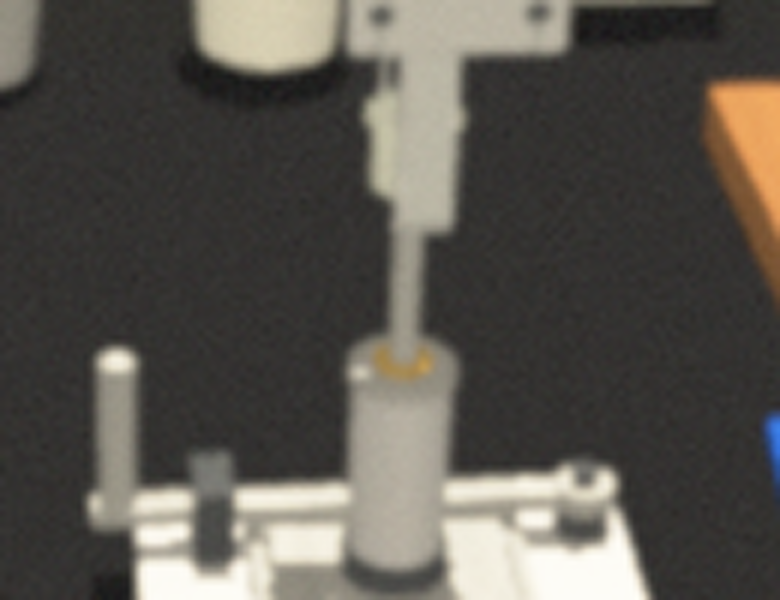

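The brass ring sits level with the mouth at crop (403,362), the hook is in its catch and the gauge is upright. I'm handing in.

Run:
```python
from h import *
print(bot.job_done());st()
```

```text
the job is handed in; nothing more can be done
None
the job is handed in; nothing more can be done
```

I closed the hook, pulled the rod up to its mark, and handed the job in with the fingers still holding the knob, after about 12.5 s of the 48 s allowed. The system gave no verdict.

- **Hook:** I gripped the handle pin, swung it along its arc and pressed until it met the rigid stop at about 17 N. After I released it, the handle top was within about 1 px of the closed position I had predicted, and the last picture still shows it in the catch.
- **Rod:** The tool rose about 61 mm from where it gripped the knob. The wrist read 12–13 N downward, against 12 N expected at the mark. The last picture shows the brass ring at the barrel's mouth.
- **Gauge and bystanders:** The gauge stood upright in its nest. I touched nothing but the handle pin and the knob. I didn't measure the other things' positions again at the end.

**What was off:**
- The pads bear on the knob's 34 mm rim, not its 28 mm body: the gap was about 32 mm at 50 N. It held without visible slip.
- In the side view the fingers sat about 3 mm off the knob's centre in x, and I left that.
- The network's "mark" detections were on other objects, so I judged the ring by eye, pose and force.

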